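# Unlatch and open the red thread cage

### The arm

A 6-joint arm with a two-finger parallel gripper is mounted at the origin on the work surface; the furniture and walls round the work are solid. World frame = base frame: x ahead of the robot, y to its left, z up, the work surface at z = 0. Lengths are in m, angles in rad, forces in N, time in s.
With the tool pointing down it reaches from about 0.25 to 0.775 m from the base axis. Payload 4 kg.
Tool frame: the origin (TCP) lies at the very end of the fingers, on their centre line; the grasp point (between the pads) lies 19 mm behind it; z points along the fingers, y is the line along which they close (so a half turn about z gives the same grasp; the last joint's range is limited). The gripper opens to 94 mm and grips with 3 to 60 N. Pads are 16 mm wide; open, the fingers measure 119 mm over their backs; the gripper's body (75 mm by 177 mm) begins 78 mm behind the grasp point.
Start: joints at [-1.26, 0.087, 1.371, -0, 1.684, -0.103], TCP at [0.221, -0.504, 0.206] pointing down, gripper open.
Joint ranges: [-3.1, 3.1], [-0.76, 2.03], [0.27, 2.55], [-1.08, 4.22], [0.17, 2.65], [-2.57, 2.57]. Speed limits (rad/s): [2.79, 2.79, 3.14, 3.14, 3.14, 3.14].

### API

Orientations are given as [roll, pitch, yaw] about the fixed x, y, z axes, in that order (R = Rz(yaw) Ry(pitch) Rx(roll)).
In Python, from bench import robot gives the robot as it stands. The module is installed in compiled form; this text tells all that it offers.
- The arm moves only by the tool move_arm, never from a script. Its argument "deltas" is one flat list of numbers, 7 for each row, row after row: the turn, a rotation vector about the tool's x, y, z in rad, then the shift along the tool's x, y, z in cm, then the closure, from -1 (fully open) to 1 (shut). A call has 1 to 8 rows; each row is the pose to reach, as a shift and turn from the pose commanded when the call began, along the tool's axes at that moment; what a row does not reach only later rows make up. A row lasts 1/10 s, in which the tool goes at most 50 mm and 8.59 degrees, less where a joint would pass 70% of its speed; a pose out of reach is approached as far as the arm can. A call with a gripper value outside its range is refused whole. The fingers move at their own pace and stop on an object; the grip force is fixed at half the most. Time passes only in rows, so rows that repeat a pose let the fingers close. It gives the time, the measured TCP pose, the force, the opening and the grip force at its end, in the units of the state.
- robot.get_obs(): the state, without advancing time (a new reading comes with each control period).
- robot.snapshot(name): name is "scene" or "side" or "wrist"; returns a dict with "image" (480x640x3 uint8, red, green, blue), "depth" (480x640 float32, m along the optical axis (not along the pixel's ray), 0 where there is no reading), "fov_y" (degrees; the focal length in pixels is half the picture's height over the tangent of half this angle, whatever the lens; pixels are square), "cx", "cy" (the principal point, pixels), "D" ([k1, k2, p1, p2, k3] as OpenCV has them; the pictures are not rectified), "origin" and "orientation" of the camera in the world; the wrist camera has in their place "T_tool_cam" (4x4, takes a point from camera to tool coordinates, whose origin is the TCP and whose axes are the flange's). Camera axes: x right, y up, looking along -z (the intrinsics and any distortion apply to the point x, -y, -z); pixel columns grow to the right and rows downward; lengths in m; the calibration is good to about 2 mm. A picture is of the moment at which its call begins: read the wrist's pose just before it.
- robot.close_job(): hands the job in; it is judged then, once.
The state is a dict: "time": time; "joint_positions": joint angles; "qvel": joint speeds; "joint_torque": joint torques, N m; "tool_pos": TCP position; "ee_rot": TCP orientation; "wrist_force": force on the tool from outside, world axes, zero at the start; "wrist_torque": the same for the moment, N m; "width": finger opening in m; "finger_force": force on a finger pad.
Only numpy, scipy, OpenCV 4.12 (cv2) and the standard library are available. Lean on these libraries where they do the work, as an engineer would, in place of code of your own. Each camera call takes 0.05 s, during which the arm holds its last target. There are 200 camera calls.

### The job

Two small thread cages stand on the bench, each closed by a green-framed gate with a gravity thumb latch. Open the cage that has the spool of red thread inside: lift its latch bar by the brass ball until it is out of the catch, then, without forcing the gate against the catch, swing it open to about square with the cage front, and let go. Leave the other cage shut.

Things in the scene. Friction and masses are not known exactly. Their poses are not given: they have to be found in the camera images.
- red_cage_knob (a point): Centre of the brass ball, 26 mm across, on the latch bar of the cage with the red spool; 177 mm above the bench when the latch is down. An 8 mm stem runs from it down to the bar, whose top edge is 38 mm below the centre. The rest of the cage is no higher than 150 mm. Axes, latch down: z up, y along the bar towards its pivot, x through the gate into the cage.
- red_cage_hinge (a point): Point on the vertical hinge axis of that gate, 177 mm up, level with the resting ball, which is 159 mm along the gate and 14 mm in front of the axis. Hinge at the left post seen from the robot; the gate swings out towards the robot, clockwise from above. Its axes turn with the gate: shut, x points into the cage, y from latch to hinge. Cage: plywood, 200 wide, 100 deep, 130 high, fixed.
- red_cage_latch (a joint): Angle of the dark steel latch bar on the gate's front, rad: 0 level in its catch (on the right post, behind a 23 mm lip), 0.19 or more clear of it, stop 0.6. Its pivot is 115 mm from the ball towards the hinge and 45 mm lower, so at first the ball rises almost straight (27 mm up, 8 mm towards the hinge at 0.25). It falls back by its own weight, about 1 N at the ball.
- red_cage_gate (a joint): Opening angle of the gate of the cage with the red spool, rad: 0 shut, 1.57 square with the front, stop at 1.75. It stays where it is left (hinge friction, about 0.2 N at the ball).
- white_cage_gate (a joint): Opening angle, rad, of the gate of the other, identical cage, which holds the white spool: 0 shut. To be left shut.

How it is judged:
By the outcome, as a careful person would: the job done as asked, in the order asked, and still so for the second after the job is handed in, with the robot touching nothing.
It also fails if it takes over 35 s, if anything falls off the work surface, if the arm or the gripper's body presses on something with over 40 N, if the wrist force passes 120 N, or if a joint passes its speed limit or range.

## Working session

There is one attempt and no reset: what is moved stays moved. The work goes in short steps, Python scripts to look and compute and a tool call to move; the robot and the scene stay as the last step left them, time stands still between calls to the robot, and variables do not carry over. Pictures are saved under pics/ and viewed, at most 10 in all, crops included, and the job is handed in when it is done.

Besides the shell and the picture viewer there is one more tool, called after "Call:" in YAML: its name, and indented under it one key for each argument. move_arm: Moves the arm, as the interface text tells. Its arguments: {"type":"object","properties":{"deltas":{"type":"array","items":{"type":"number"}}},"required":["deltas"]}

```bash
mkdir -p pics; cat > h.py <<'E'
import numpy as np, cv2, pickle
from bench import robot
from scipy.spatial.transform import Rotation as R
def cam(name):
    o=robot.get_obs(); s=robot.snapshot(name)
    if name=="wrist":
        T=np.eye(4);T[:3,:3]=rot(o["ee_rot"]);T[:3,3]=o["tool_pos"];T=T@np.array(s["T_tool_cam"])
    else:
        T=np.eye(4);T[:3,:3]=rot(s["orientation"]);T[:3,3]=s["origin"]
    s["T"]=T; s["f"]=240/np.tan(np.radians(s["fov_y"])/2)
    return s
def rot(a):
    a=np.array(a,float)
    return a if a.shape==(3,3) else R.from_euler("xyz",a).as_matrix()
def K(s): return np.array([[s["f"],0,s["cx"]],[0,s["f"],s["cy"]],[0,0,1.]])
def ray(s,uv):
    p=cv2.undistortPoints(np.array([[uv]],float),K(s),np.array(s["D"],float))[0,0]
    return s["T"][:3,3], s["T"][:3,:3]@np.array([p[0],-p[1],-1])
def pt(s,uv,z=None):
    o,d=ray(s,uv)
    if z is None: return o+d*s["depth"][int(uv[1]),int(uv[0])]
    return o+d*(z-o[2])/d[2]
def save(s,n): cv2.imwrite("pics/"+n,s["image"][:,:,::-1])
E
python3 - <<'E'
from h import *
for n in("scene","side"):
    s=cam(n); save(s,n+".png"); pickle.dump(s,open(n+".pkl","wb")); print(n,s["origin"],s["orientation"],s["f"],s["D"])
print(robot.get_obs())
E
```

```text
scene [-0.04747384  0.7768277   0.96630716] [ 0.87192047 -0.0141561  -2.43164226] 607.1670586865906 [-0.13654313  0.          0.          0.          0.        ]
side [0.1854976  0.74350615 0.62095894] [ 1.03661803  0.01497774 -2.6430607 ] 496.83535184424306 [-0.07302851  0.          0.          0.          0.        ]
{'time': 0.1, 'joint_positions': array([-1.26014562e+00,  8.79287243e-02,  1.37210628e+00, -5.31762186e-07,
        1.68360673e+00, -1.03102707e-01]), 'qvel': array([-0.00074998, -0.00220639, -0.00289379,  0.00055574, -0.00051425,
        0.00029096]), 'joint_torque': array([ 1.63884313e-03, -3.41252875e+01, -3.03302264e+01,  7.19170365e-02,
        3.04680713e-02, -9.20683715e-05]), 'tool_pos': array([ 0.22096794, -0.50311548,  0.2043936 ]), 'ee_rot': array([-3.13955440e+00, -2.10365330e-04,  4.13753138e-01]), 'wrist_force': array([-0.78991616, -0.49163339, -0.58917639]), 'wrist_torque': array([-0.02513669,  0.04606416, -0.0387702 ]), 'finger_force': 0.0, 'width': 0.09368651182702827}
```

View pics/scene.png

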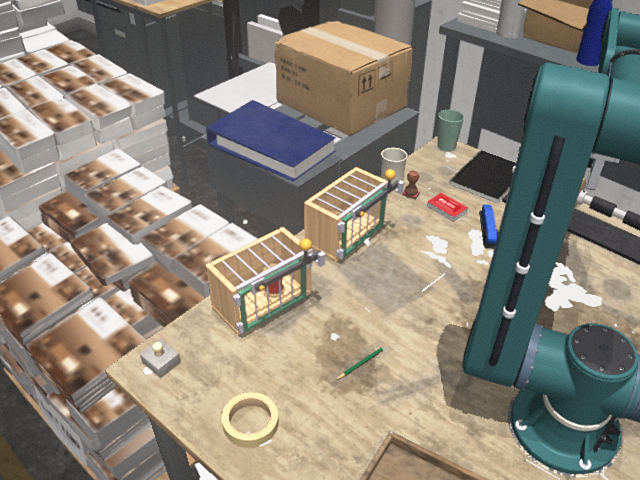

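View pics/side.png

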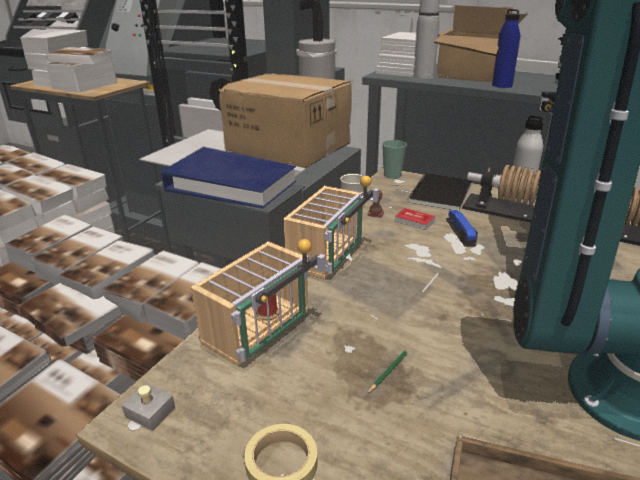

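The left (nearer) cage holds the red spool; its ball is at scene (306,244), side (304,246). The right cage's ball is at scene (390,175), side (366,181).

```bash
python3 - <<'E'
from h import *
S=[pickle.load(open(n+".pkl","rb")) for n in("scene","side")]
def ball(s,c):
    im=cv2.cvtColor(s["image"],cv2.COLOR_RGB2HSV); m=cv2.inRange(im,(15,140,110),(30,255,255))
    k=np.zeros_like(m); cv2.circle(k,c,11,255,-1); v,u=np.nonzero(m&k); return (u.min()+u.max())/2,(v.min()+v.max())/2,len(u)
def tri(a,b):
    (o1,d1),(o2,d2)=a,b
    A=np.c_[d1,-d2]; t=np.linalg.lstsq(A,o2-o1,rcond=None)[0]; p,q=o1+d1*t[0],o2+d2*t[1]; return (p+q)/2,np.linalg.norm(p-q)
for cs in([(306,244),(304,246)],[(390,175),(366,181)]):
    b=[ball(s,c) for s,c in zip(S,cs)]; print(b)
    print(tri(*[ray(s,x[:2]) for s,x in zip(S,b)]), [pt(s,x[:2],.177).round(4) for s,x in zip(S,b)], [pt(s,x[:2]).round(4) for s,x in zip(S,b)])
# green frame of red cage
for s,box in zip(S,[(235,240,320,330),(230,250,312,360)]):
    im=cv2.cvtColor(s["image"],cv2.COLOR_RGB2HSV); m=cv2.inRange(im,(60,90,30),(90,255,200))
    v,u=np.nonzero(m); k=(u>box[0])&(u<box[2])&(v>box[1])&(v<box[3])
    P=np.array([pt(s,(a,b)) for a,b in zip(u[k],v[k])]); P=P[(P[:,2]>0)&(P[:,2]<.2)]
    l=cv2.fitLine(P[:,:2].astype(np.float32),cv2.DIST_HUBER,0,.01,.01).ravel()
    t=(P[:,:2]-l[2:])@l[:2]; n=(P[:,:2]-l[2:])@[-l[1],l[0]]
    print(len(P),l,np.degrees(np.arctan2(l[1],l[0])),np.percentile(t,[1,99]),np.percentile(n,[5,95]),P[:,2].min(),P[:,2].max())
E
```

```text
[(np.float64(305.5), np.float64(244.0), 107), (np.float64(303.5), np.float64(245.5), 150)]
(array([0.57761321, 0.08425474, 0.17301376]), np.float64(0.0018833045843767381)) [array([0.5733, 0.0881, 0.177 ]), array([0.5753, 0.0895, 0.177 ])] [array([0.566 , 0.0961, 0.1862]), array([0.5702, 0.0981, 0.1828])]
[(np.float64(389.5), np.float64(174.0), 79), (np.float64(365.5), np.float64(180.5), 82)]
(array([ 0.59626406, -0.23160309,  0.17605866]), np.float64(0.0005964094359930127)) [array([ 0.5951, -0.2302,  0.177 ]), array([ 0.5958, -0.2299,  0.177 ])] [array([ 0.587 , -0.2176,  0.1869]), array([ 0.591 , -0.2185,  0.1822])]
139 [0.15190227 0.9883955  0.6001064  0.17582335] 81.26281 [-0.08936924  0.06483168] [-0.00393339  0.00495587] 0.01739601680068381 0.13035887629691756
116 [0.17487255 0.98459107 0.60309136 0.19444828] 79.92876 [-0.10066445  0.04704557] [-0.00480154  0.00265867] 0.02218109680435154 0.1314200489127318
```

```bash
cat >> h.py <<'E'
def delta(pos,yaw,o=None):
    "turn (rad) and shift (cm) in tool axes to a tool-down pose"
    o=o or robot.get_obs(); A=rot(o["ee_rot"]); B=R.from_euler("xyz",[np.pi,0,yaw]).as_matrix()
    return R.from_matrix(A.T@B).as_rotvec().round(3), (A.T@(np.array(pos)-o["tool_pos"])*100).round(2)
E
python3 - <<'E'
from h import *
print(delta([.572,.089,.29],np.radians(80.6)))
s=robot.snapshot("wrist"); print(np.round(s["T_tool_cam"],3),s["fov_y"])
E
```

```text
(array([-0.002, -0.001, -0.993]), array([ 55.95, -40.12,  -8.47]))
[[ 0.     0.973  0.231  0.067]
 [ 1.    -0.    -0.001 -0.   ]
 [-0.001  0.231 -0.973 -0.18 ]
 [ 0.     0.     0.     1.   ]] 61.14027734197642
```

Call:
move_arm:
  deltas: [0,0,-0.07,3.9,-2.8,-2,-1,0,0,-0.14,7.8,-5.6,-4,-1,0,0,-0.21,11.7,-8.4,-6,-1,0,0,-0.28,15.6,-11.2,-8,-1,0,0,-0.35,19.5,-14,-8.5,-1,0,0,-0.42,23.4,-16.8,-8.5,-1,0,0,-0.49,27.3,-19.6,-8.5,-1,0,0,-0.56,31.2,-22.4,-8.5,-1]

```text
time: 0.95
tool_pos: [0.4173, -0.1712, 0.2905]
ee_rot: [3.141, 0.0, 0.976]
wrist_force: [1.0, -0.1, 0.5]
width: 0.094
finger_force: 0.0
```

```bash
python3 - <<'E'
from h import *
print(delta([.572,.089,.29],np.radians(80.6)), robot.get_obs()["wrist_force"])
E
```

```text
(array([ 0.001,  0.   , -0.43 ]), array([30.22, -1.75,  0.05])) [ 0.96926468 -0.13964964  0.46615926]
```

Call:
move_arm:
  deltas: [0,0,-0.06,4,-0.2,0,-1,0,0,-0.12,8,-0.4,0,-1,0,0,-0.18,12,-0.7,0,-1,0,0,-0.25,16,-1,0,-1,0,0,-0.31,20,-1.2,0,-1,0,0,-0.37,24,-1.4,0,-1,0,0,-0.43,28,-1.7,0,-1,0,0,-0.43,30.2,-1.7,0,-1]

```text
time: 1.75
tool_pos: [0.5731, 0.0891, 0.2894]
ee_rot: [-3.14, -0.0, 1.408]
wrist_force: [0.4, 0.1, 0.6]
width: 0.094
finger_force: 0.0
```

```bash
python3 - <<'E'
from h import *
robot.snapshot("wrist"); s=cam("wrist"); o=robot.get_obs(); print(o["tool_pos"],o["ee_rot"])
save(s,"w1.png"); pickle.dump(s,open("w1.pkl","wb"))
E
```

```text
[0.57306541 0.08868545 0.28875345] [-3.13911954e+00  2.22261519e-05  1.40757169e+00]
```

View pics/w1.png

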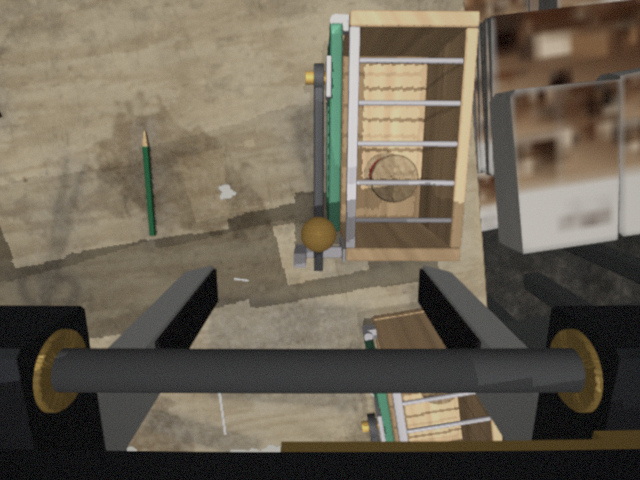

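The ball is at (318,235) in the wrist view; the bar runs from (319,65) to (318,270) and is nearly parallel to the tool x axis.

```bash
python3 - <<'E'
from h import *
s=pickle.load(open("w1.pkl","rb"))
im=cv2.cvtColor(s["image"],cv2.COLOR_RGB2HSV); m=cv2.inRange(im,(12,120,60),(32,255,255))
k=np.zeros_like(m); cv2.circle(k,(318,235),21,255,-1); c,r=cv2.minEnclosingCircle(cv2.findNonZero(m&k)); print(c,r)
b=pt(s,c,.177); print("ball",b, pt(s,c))
g=cv2.inRange(im,(60,90,30),(90,255,200)); v,u=np.nonzero(g); q=(u>320)&(u<350)&(v>25)&(v<215)
P=np.array([pt(s,x,.130)[:2] for x in zip(u[q].astype(float),v[q].astype(float))])
l=cv2.fitLine(P.astype(np.float32),cv2.DIST_HUBER,0,.01,.01).ravel(); a=np.arctan2(l[1],l[0]); a+=np.pi*(a<0); print("gate deg",np.degrees(a),l[2:])
# bar line: dark, top edge z .139
P=[pt(s,x,.139)[:2] for x in((319.5,75),(318.,265))]; d=P[0]-P[1]; print("bar deg",np.degrees(np.arctan2(d[1],d[0])))
ey=np.array([np.cos(a),np.sin(a)]); ex=np.array([ey[1],-ey[0]]); print("hinge",b[:2]+.159*ey+.014*ex)
print(delta([b[0],b[1],.16],a))
E
```

```text
(317.9904479980469, 233.8950958251953) 17.36444664001465
ball [0.57394757 0.08938888 0.177     ] [0.5744814  0.09264282 0.19114149]
gate deg 79.87188381448144 [0.5989844  0.16127658]
bar deg 80.31060530498803
hinge [0.61568953 0.24344928]
(array([-0.002,  0.   ,  0.014]), array([ 0.08,  0.11, 12.88]))
```

Call:
move_arm:
  deltas: [0,0,0.01,0.1,0.1,3,-1,0,0,0.01,0.1,0.1,6,-1,0,0,0.01,0.1,0.1,9,-1,0,0,0.01,0.1,0.1,11,-1,0,0,0.01,0.1,0.1,12.2,-1,0,0,0.01,0.1,0.1,12.8,-0.3,0,0,0.01,0.1,0.1,12.8,0.2,0,0,0.01,0.1,0.1,12.8,0.3]

```text
time: 2.65
tool_pos: [0.5743, 0.0869, 0.1639]
ee_rot: [3.139, -0.0, 1.394]
wrist_force: [0.2, -0.4, -0.2]
width: 0.0733
finger_force: 0.0
```

```bash
python3 - <<'E'
from h import *
robot.snapshot("wrist"); s=cam("wrist"); o=robot.get_obs(); print(o["tool_pos"],o["ee_rot"],o["wrist_force"],o["width"],o["finger_force"])
save(s,"w2.png"); pickle.dump(s,open("w2.pkl","wb"))
E
```

```text
[0.57441766 0.08706254 0.16411404] [ 3.13878617e+00 -5.41343628e-04  1.39373029e+00] [ 0.43122702 -0.79054884  0.48943068] 0.06542880861755679 0.0
```

View pics/w2.png

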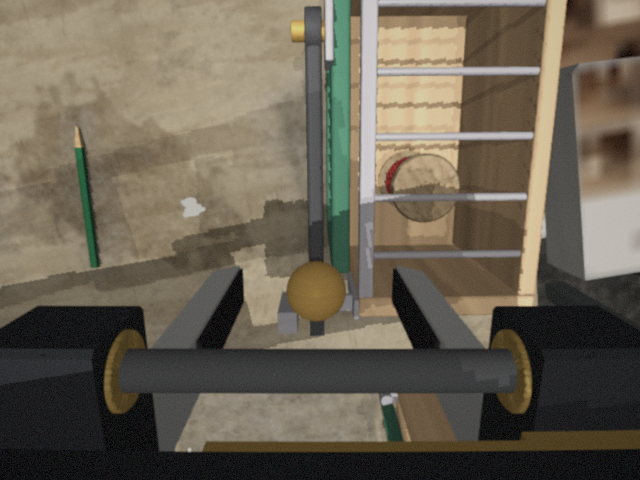

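Ball at (316,291), fingertips at 243 and 392, so it is centred. The red spool is visible in this cage.

Call:
move_arm:
  deltas: [0,0,0,0.1,0,0.2,0.3,0,0,0,0.1,0,0.4,0.36,0,0,0,0.1,0,0.4,0.36,0,0,0,0.1,0,0.4,0.36,0,0,0,0.1,0,0.4,0.4,0,0,0,0.1,0,0.4,0.42,0,0,0,0.1,0,0.4,0.44,0,0,0,0.1,0,0.4,0.44]

```text
time: 3.55
tool_pos: [0.5738, 0.088, 0.1585]
ee_rot: [3.142, 0.0, 1.394]
wrist_force: [-0.6, -0.5, 0.1]
width: 0.0265
finger_force: 0.0
```

```bash
python3 - <<'E'
from h import *
s=cam("wrist"); o=robot.get_obs(); print(o["tool_pos"],o["wrist_force"],o["width"],o["finger_force"])
cv2.imwrite("pics/w3.png",s["image"][200:400,180:460,::-1])
E
```

```text
[0.57382582 0.08805865 0.15850252] [0.03688577 0.96508506 0.52484341] 0.026391825228205573 0.0
```

View pics/w3.png

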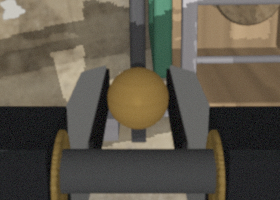

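The ball sits evenly between the pads, at crop (138,98). Closing, then starting the lift.

Call:
move_arm:
  deltas: [0,0,0,0,0,0,0.6,0,0,0,0,0,0,1,0,0,0,0,0,0,1,0,0,0,0.1,0,-0.3,1,0,0,0,0.2,0,-0.6,1,0,0,0,0.4,0,-0.9,1,0,0,0,0.5,0,-1.15,1,0,0,0,0.5,0,-1.15,1]

```text
time: 4.4
tool_pos: [0.5747, 0.0933, 0.1703]
ee_rot: [3.141, -0.0, 1.394]
wrist_force: [0.3, 0.6, -2.9]
width: 0.0247
finger_force: 30.0
```

```bash
python3 - <<'E'
from h import *
o=robot.get_obs(); print(o["tool_pos"],o["wrist_force"],o["width"],o["finger_force"], "tool-axis force",rot(o["ee_rot"]).T@o["wrist_force"])
E
```

```text
[0.57470797 0.09332123 0.17029506] [ 0.34961107  0.5841284  -2.92291831] 0.02469673579270875 29.999694228172302 tool-axis force [0.6358739  0.24108765 2.92308509]
```

Call:
move_arm:
  deltas: [0,0,0,0.15,0,-0.3,1,0,0,0,0.3,0,-0.6,1,0,0,0,0.5,0,-0.9,1,0,0,0,0.7,0,-1.2,1,0,0,0,0.9,0,-1.5,1,0,0,0,1.2,0,-1.9,1,0,0,0,1.5,0,-2.3,1,0,0,0,1.5,0,-2.3,1]

```text
time: 5.2
tool_pos: [0.5773, 0.1084, 0.1937]
ee_rot: [3.141, -0.001, 1.394]
wrist_force: [-1.6, 0.9, -2.3]
width: 0.0242
finger_force: 30.0
```

```bash
python3 - <<'E'
from h import *
robot.snapshot("side"); s=cam("side"); o=robot.get_obs(); print(o["tool_pos"],o["width"],o["finger_force"], "tool-axis force",rot(o["ee_rot"]).T@o["wrist_force"])
cv2.imwrite("pics/s2.png",cv2.resize(s["image"][160:380,170:400,::-1],None,fx=2,fy=2))
E
```

```text
[0.57717097 0.10789112 0.19298277] 0.024562818711648254 29.999565482139587 tool-axis force [ 0.8048507  -1.0518317   2.59740039]
```

View pics/s2.png

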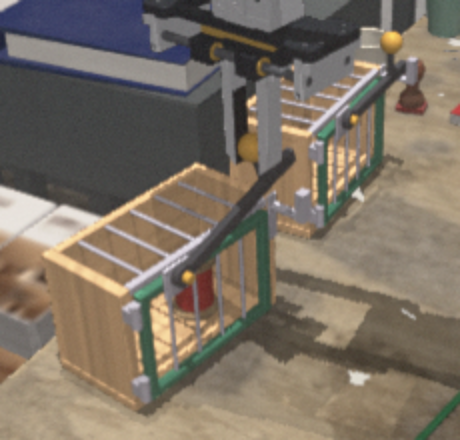

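The bar is lifted well clear of the catch (about 0.32 rad), and the gate is still shut. Swinging about the hinge in 0.05 rad rows.

Call:
move_arm:
  deltas: [0,0,0.05,0.09,-0.7,0,1,0,0,0.1,0.21,-1.39,0,1,0,0,0.15,0.37,-2.08,0,1,0,0,0.2,0.57,-2.75,0,1,0,0,0.25,0.79,-3.42,0,1,0,0,0.3,1.05,-4.07,0,1,0,0,0.35,1.34,-4.71,0,1,0,0,0.4,1.67,-5.34,0,1]

```text
time: 6.1
tool_pos: [0.5275, 0.1328, 0.1933]
ee_rot: [3.14, 0.001, 0.991]
wrist_force: [-0.7, -0.6, -0.7]
width: 0.0243
finger_force: 30.0
```

```bash
cat > st.py <<'E'
from h import *
o=robot.get_obs(); A=rot(o["ee_rot"]); d=(A.T@(np.r_[.6157,.2434,.2]-o["tool_pos"]))
print(o["tool_pos"],o["ee_rot"],o["width"],o["finger_force"],"F",A.T@o["wrist_force"],"T",o["wrist_torque"],"q6",o["joint_positions"][5],"hinge rel",d[:2])
E
python3 st.py
```

```text
[0.52753744 0.13281724 0.19332119] [3.14027279e+00 1.06990768e-03 9.91086133e-01] 0.024335724554524568 29.999246299266815 F [-0.91766196 -0.24937898  0.72331898] T [-0.18636054  0.18613106  0.04640965] q6 0.7230571356672643 hinge rel [0.1408025 0.0131925]
```

Forces are small, so I continue with the same rows.

Call:
move_arm:
  deltas: [0,0,0.05,0.09,-0.7,0,1,0,0,0.1,0.21,-1.39,0,1,0,0,0.15,0.37,-2.08,0,1,0,0,0.2,0.57,-2.75,0,1,0,0,0.25,0.79,-3.42,0,1,0,0,0.3,1.05,-4.07,0,1,0,0,0.35,1.34,-4.71,0,1,0,0,0.4,1.67,-5.34,0,1]

```text
time: 6.9
tool_pos: [0.4913, 0.1756, 0.1938]
ee_rot: [3.14, 0.002, 0.591]
wrist_force: [-3.1, -1.4, 1.3]
width: 0.0245
finger_force: 30.0
```

```bash
python3 st.py
```

```text
[0.49129547 0.17560932 0.19378558] [3.13999189e+00 1.96717878e-03 5.90764881e-01] 0.02450999660878753 29.999009370803833 F [-3.4140038  -0.55897508 -1.29943688] T [-0.43017826  0.68379662 -0.07030507] q6 1.2159060370779755 hinge rel [0.14106648 0.01300209]
```

Call:
move_arm:
  deltas: [0,0,0.05,0.09,-0.7,0,1,0,0,0.1,0.21,-1.39,0,1,0,0,0.15,0.37,-2.08,0,1,0,0,0.2,0.57,-2.75,0,1,0,0,0.25,0.79,-3.42,0,1,0,0,0.3,1.05,-4.07,0,1,0,0,0.35,1.34,-4.71,0,1,0,0,0.4,1.67,-5.34,0,1]

```text
time: 7.7
tool_pos: [0.4745, 0.2297, 0.1941]
ee_rot: [3.141, 0.003, 0.191]
wrist_force: [-5.1, -1.8, 3.4]
width: 0.0245
finger_force: 30.0
```

```bash
python3 st.py
```

```text
[0.47454154 0.22971031 0.19408243] [3.14058385e+00 2.57131123e-03 1.91158373e-01] 0.024520632001454566 29.99926060438156 F [-5.33242642  0.83922074 -3.36474097] T [-0.21679799  1.20100584 -0.09226271] q6 1.7232452818731894 hinge rel [0.14117254 0.01338558]
```

Call:
move_arm:
  deltas: [0,0,0.05,0.09,-0.7,0,1,0,0,0.1,0.21,-1.39,0,1,0,0,0.15,0.37,-2.08,0,1,0,0,0.2,0.57,-2.75,0,1,0,0,0.25,0.79,-3.42,0,1,0,0,0.3,1.05,-4.07,0,1,0,0,0.35,1.34,-4.71,0,1,0,0,0.38,1.53,-5.09,0,1]

```text
time: 8.5
tool_pos: [0.4796, 0.2836, 0.1942]
ee_rot: [3.141, 0.003, -0.188]
wrist_force: [-6.2, 0.0, 3.3]
width: 0.0246
finger_force: 30.0
```

```bash
python3 st.py
```

```text
[0.47962934 0.28357329 0.19415917] [ 3.14139847e+00  2.71499401e-03 -1.87690749e-01] 0.024561438719034694 30.000320971012115 F [-6.09451994  1.13856326 -3.27786914] T [ 0.07147971  1.2226653  -0.24140486] q6 2.1899152264525896 hinge rel [0.14116054 0.01407944]
```

Call:
move_arm:
  deltas: [0,0,0,-0.3,0,0.4,1,0,0,0,-0.6,0,0.8,1,0,0,0,-0.9,0,1.3,1,0,0,0,-1.2,0,1.8,1,0,0,0,-1.5,0,2.3,1,0,0,0,-1.7,0,2.7,1,0,0,0,-1.9,0,3.2,1,0,0,0,-1.9,0,3.2,1]

```text
time: 9.3
tool_pos: [0.4616, 0.2871, 0.1609]
ee_rot: [-3.141, 0.002, -0.185]
wrist_force: [-4.2, 2.0, 2.1]
width: 0.0245
finger_force: 30.0
```

```bash
python3 st.py
```

```text
[0.46155355 0.28714238 0.16091799] [-3.14120705e+00  1.67943513e-03 -1.85468688e-01] 0.024542394029331723 30.000453293323517 F [-4.53575886 -1.16989353 -2.10862582] T [0.35237358 0.81201152 0.03390419] q6 2.207663169588392 hinge rel [0.15950338 0.01455131]
```

Gate at about 1.58 rad and the bar is lowered again. Releasing evenly, then rising.

Call:
move_arm:
  deltas: [0,0,0,0,0,0,0.35,0,0,0,0,0,0,0.1,0,0,0,0,0,0,-0.2,0,0,0,0,0,0,-0.4,0,0,0,0,0,0,-0.4,0,0,0,0,0,0,-0.4,0,0,0,0,0,-1.5,-0.4,0,0,0,0,0,-3,-0.4]

```text
time: 10.1
tool_pos: [0.4624, 0.2867, 0.1919]
ee_rot: [3.141, 0.0, -0.186]
wrist_force: [0.5, 0.4, -0.2]
width: 0.0657
finger_force: 0.0
```

Call:
move_arm:
  deltas: [0,0,0,0,0,-3,-0.4,0,0,0,0,0,-6,-0.4,0,0,0,0,0,-9,-0.4,0,0,-0.1,-3,2,-11,-0.4,0,0,-0.2,-6,4,-11,-0.4,0,0,-0.3,-9,6,-11,-0.4,0,0,-0.3,-12,9,-11,-0.4,0,0,-0.3,-12,9,-11,-0.4]

```text
time: 10.9
tool_pos: [0.3251, 0.2191, 0.3042]
ee_rot: [-3.14, -0.005, 0.114]
wrist_force: [0.5, -0.8, 0.5]
width: 0.0657
finger_force: 0.0
```

```bash
python3 - <<'E'
from h import *
robot.snapshot("scene"); s=cam("scene"); o=robot.get_obs(); print(o["time"],o["tool_pos"],o["wrist_force"],o["width"])
cv2.imwrite("pics/f.png",cv2.resize(s["image"][130:400,150:450,::-1],None,fx=2,fy=2))
E
```

```text
11.0 [0.32801611 0.22057413 0.30316942] [ 0.01655705 -0.0631843  -0.45552684] 0.06625550797012231
```

View pics/f.png

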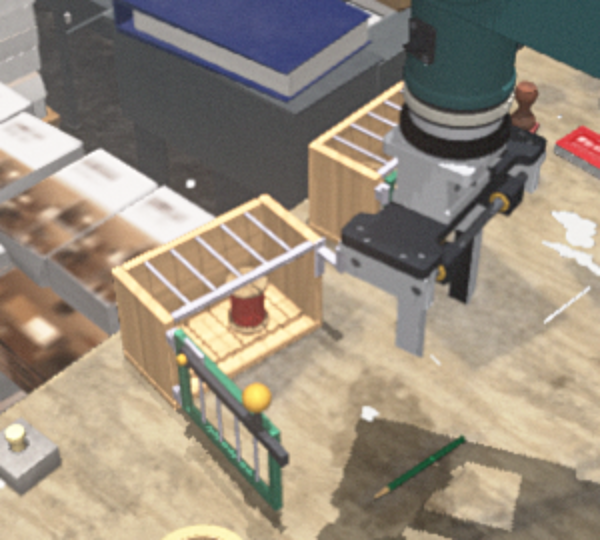

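The red cage's gate stands open, about square with the front, with the ball at crop (257,397). The gripper is clear and the spool is undisturbed.

```bash
python3 -c "
from bench import robot
print(robot.close_job())"
```

```text
the job is handed in; nothing more can be done
None
```

The red-spool cage's gate is open at about 1.58 rad by my measurement and released, the other cage was not touched, and the job was handed in at about 11 s.

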